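Fold up a grooved tray and hold the spring press arm on its glued side

ROBOT

A 6-joint arm with a two-finger parallel gripper is mounted at the origin on a cart in front of the work surface, level with it; the furniture and walls round the work are solid. World frame = base frame: x ahead of the robot, y to its left, z up, the work surface at z = 0. Lengths are in mm, angles in degrees, forces in N, time in s.
With the tool pointing down it reaches from about 300 to 850 mm from the base axis. Payload 4.2 kg.
Tool frame: the origin (TCP) lies midway between the tips of the shut fingers; the grasp point (between the pads) lies 19 mm behind it; z points along the fingers, y is the line along which they close (so a half turn about z gives the same grasp; the last joint's range is limited). The gripper opens to 91 mm and grips with 3 to 60 N. Pads are 32 mm wide; open, the fingers measure 118 mm over their backs; the gripper's body (76 mm by 178 mm) begins 60 mm behind the grasp point.
Start: joints at [73.625, 18.312, 89.639, -0, 72.044, -1.146], TCP at [151.043, 554.823, 213.976] pointing down, gripper open.
Joint ranges: [-177.97, 177.97], [-48.28, 115.42], [12.27, 149.76], [-77.06, 257.06], [2.81, 150.46], [-146.56, 146.56]. Speed limits (degrees/s): [147.25, 147.25, 180, 180, 180, 180].

INTERFACE

Orientations are given as [roll, pitch, yaw] about the fixed x, y, z axes, in that order (R = Rz(yaw) Ry(pitch) Rx(roll)).
In Python, from workcell import env gives the robot as it stands.
- The arm moves only by the shell command python3 -m jog 'ROWS' [FORCE]. ROWS is a JSON object of lists of equal length, an entry for each row: "jaw": the finger opening in mm, from 0 to 91.2; "slide": the shift along the tool's x, y, z in units of 30 mm (1.0 is 30 mm), a list of three; "spin": the turn about the tool's z in units of 8 degrees (1.0 is 8 degrees). In form: {"jaw": [jaw, ...], "slide": [[dx, dy, dz], ...], "spin": [spin, ...]}. A call has 1 to 10 rows; each row shifts and turns the commanded pose from where the row before left it, along the tool's axes as they then stand; what a row does not reach is not made up. A row lasts 1/10 s, in which the tool goes at most 50 mm and 8.59 degrees, less where a joint would pass 70% of its speed; a pose out of reach is approached as far as the arm can. A call is refused whole if a number of a shift passes 1 or a number of a turn 1, either way. A call with a gripper value outside its range is refused whole. The fingers move at their own pace and stop on an object; FORCE is the grip in N (left out, the last holds). Time passes only in rows, so rows that do not move let the fingers close. It gives the time, the measured TCP pose, the force, the opening and the grip force at its end, in the units of the state.
- env.state(): the state, without advancing time (a new reading comes with each control period).
- env.grab_frame(name): name is "scene" or "top"; returns the picture (400x640x3 uint8, red, green, blue); there is no depth.
- env.camera_model(name): a dict with "fx", "fy", "cx", "cy" (pixels), "camera_from_world" (4x4, takes a point from world to camera coordinates). Camera axes: x right, y up, looking along -z (the intrinsics and any distortion apply to the point x, -y, -z); pixel columns grow to the right and rows downward; lengths in mm; the calibration is good to about 2 mm. A picture is of the moment at which its call begins. camera_model takes no time and is no camera call.
- env.job_done(): hands the job in; it is judged then, once.
The state is a dict: "time_s": time; "qpos": joint angles; "qvel": joint speeds; "effort": joint torques, N m; "ee_pos": TCP position; "ee_rot": TCP orientation; "force": force on the tool from outside, world axes, zero at the start; "torque": the same for the moment, N m; "gripper_width": finger opening in mm; "gripper_force": force on a finger pad.
Only numpy, scipy, OpenCV 4.12 (cv2) and the standard library are available. Lean on these libraries where they do the work, as an engineer would, in place of code of your own. Each camera call takes 0.05 s, during which the arm holds its last target. There are 200 camera calls.

TASK

On the folding board lies a small plywood tray blank whose glued grooves are ready to close: push the back wall and the right wall up until they stand square. Then take the spring press arm by its upright handle and swing it round, so that its roller stands the left wall up and presses it, all the way to its stop pin. Finish while still holding the arm there against its spring with all three walls upright; do not let go, and leave the other things on the bench alone.

Things in the scene. Friction and masses are not known exactly. Their poses are not given: they have to be found in the camera images.
- board: Fixed plywood folding board, 18 mm thick, carrying tray blank and press arm; spans x -70 to 115, y -115 to 185 mm. Origin on the bench top below the tray's middle; x points from the tray's front lip (12 mm high, fixed) to its back wall, y to its left wall, z up. Tray base 84 (x) by 120 mm (y), 5 mm thick, fixed by two dowels; fold lines at z 18 mm: x 42 (back), y -60 (right), y 60 (left).
- wall_back (a joint): Fold angle of the back wall, a sheet 109 mm long, 42 mm from fold line to free edge, 5 mm thick. 0 lies flat outwards on the board, 1.571 stands square (groove shut, goes no farther). Tacky glue makes the hinge stiff (0.03 N m): the wall stays where it is put. It begins part raised, 0.55 to 0.95.
- wall_right (a joint): Fold angle of the right wall, 84 mm long, otherwise as the back wall.
- wall_left (a joint): Fold angle of the left wall, 84 mm long, otherwise as the back wall; the press arm's roller meets its outer face and raises it as the arm swings in.
- edge_back (a point): Middle of the back wall's free edge, on its outer (lower when flat) face. x points from the fold line to the free edge, z from the outer to the inner face.
- edge_right (a point): The same point of the right wall.
- edge_left (a point): The same point of the left wall.
- press_arm (a joint): Swing of the press arm about its upright pivot: 0 at rest, swung out to the left; grows as the arm swings in to the tray (anticlockwise from above) to 0.95, where it meets its stop pin and its roller presses the upright left wall. A spring drives it back: 3 N at the handle at rest, 8 N at the stop; it never stays forward by itself.
- press_pivot (a point): The arm's pivot axis at the height of the board's top: 66 mm behind and 75 mm left of the board's origin. The arm is two aluminium plates 14 mm wide, one above the other, from 26 to 65 mm above the bench; x points along the arm from the pivot to the handle, z up.
- handle_mid (a point): On the axis of the handle, 30 mm above its foot: the place to grip from above. It is 108 mm from the pivot axis and 95 mm above the bench.
- press_handle: The arm's handle: an upright turned wooden grip, round, 15 to 19 mm thick, 52 mm tall, turning freely on a pin at the arm's end; origin at its foot, 65 mm above the bench; its top is 117 mm above the bench.
- press_roller: The grey roller between the arm's plates, axis upright, 24 mm across, 31 mm tall, 62 mm from the pivot; origin at the middle of its lower face, 30 mm above the bench. It turns freely.
- glue_bottle: Bystander: blue and white glue bottle, 46 mm across, 169 mm tall, standing on the board's back left corner; origin at the middle of its foot.
- pencil: Bystander: red pencil 171 mm long lying on the board's front strip; origin under its middle, y along it.
- sanding_block: Bystander: wooden sanding block 56 x 90 x 32 mm on the bench to the right; origin under its middle.
- wax_tin: Bystander: round wax tin with a green lid, 72 mm across, 28 mm tall, on the bench to the right; origin under its middle.
- gouge: Bystander: carving gouge 235 mm long on the bench behind the board; origin under its middle, y along it.
- marking_gauge: Bystander: wooden marking gauge 50 x 180 x 58 mm far to the right; origin under its middle.

How it is judged:
By the outcome, as a careful person would: the job done as asked, in the order asked, and still so for the second after the job is handed in, while the arm keeps its last pose, push and grip.
It also fails if it takes over 61 s, if anything falls off the work surface, if the arm or the gripper's body presses on something with over 40 N, if the wrist force passes 120 N, or if a joint passes its speed limit or range.

## Working session

There is one attempt and no reset: what is moved stays moved. The work goes in short steps, Python scripts to look and compute and a shell command to move; the robot and the scene stay as the last step left them, time stands still between calls to the robot, and variables do not carry over. Pictures are saved under pics/ and viewed, at most 10 in all, crops included, and the job is handed in when it is done.

```bash
mkdir -p pics; ls; python3 - <<'E'
from workcell import env
import cv2
for n in("scene","top"):
    cv2.imwrite(f"pics/{n}0.png",env.grab_frame(n)[:,:,::-1]); print(n,env.camera_model(n))
print(env.state())
E
```

```text
pics
scene {'fx': 369.9565979115616, 'fy': 369.9565979115616, 'cx': 318.72034032850974, 'cy': 201.97418294928252, 'camera_from_world': array([[ 8.82219769e-01, -4.70376992e-01,  2.08270066e-02,
        -5.38533609e+02],
       [ 2.85175016e-01,  5.69013464e-01,  7.71296887e-01,
        -1.66018208e+02],
       [-3.74651157e-01, -6.74514020e-01,  6.36134693e-01,
        -1.00932821e+03],
       [ 0.00000000e+00,  0.00000000e+00,  0.00000000e+00,
         1.00000000e+00]])}
top {'fx': 362.33886213797786, 'fy': 362.33886213797786, 'cx': 328.5084898995904, 'cy': 199.44120428188754, 'camera_from_world': array([[ 7.11490905e-03, -9.99974120e-01,  1.06674925e-03,
        -1.35719347e+02],
       [ 9.85741849e-01,  7.19298191e-03,  1.68110878e-01,
        -5.26721438e+02],
       [-1.68114200e-01, -1.44554226e-04,  9.85767516e-01,
        -9.89778927e+02],
       [ 0.00000000e+00,  0.00000000e+00,  0.00000000e+00,
         1.00000000e+00]])}
{'time_s': 0.1, 'qpos': array([ 7.36258309e+01,  1.83466046e+01,  8.96985691e+01,  2.37992062e-04,
        7.20427911e+01, -1.14612208e+00]), 'qvel': array([ 0.03988212, -0.0581474 , -0.19849449,  0.03207184,  0.01775862,
        0.11259999]), 'effort': array([-1.10208995e-03, -4.13332343e+01, -2.32507360e+01,  7.28171412e-02,
        4.22021875e-02, -5.26881809e-05]), 'ee_pos': array([150.9063596 , 554.38859681, 213.2238527 ]), 'ee_rot': array([-1.79912057e+02, -1.98573489e-03,  1.64771878e+02]), 'force': array([-0.95975091,  0.24274833,  0.33642975]), 'torque': array([-0.01682026,  0.01994819,  0.00328764]), 'gripper_force': 0.0, 'gripper_width': 91.16789616590191}
```

View pics/scene0.png

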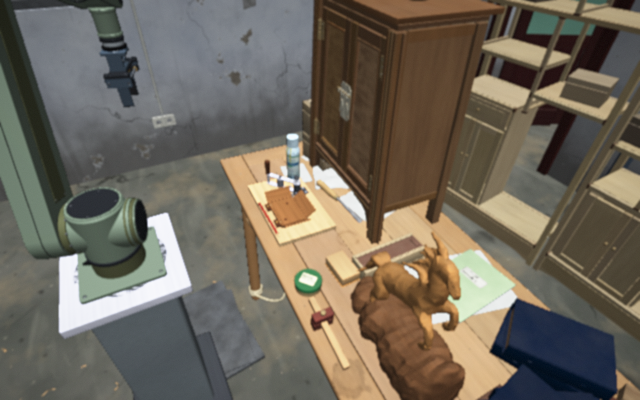

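View pics/top0.png

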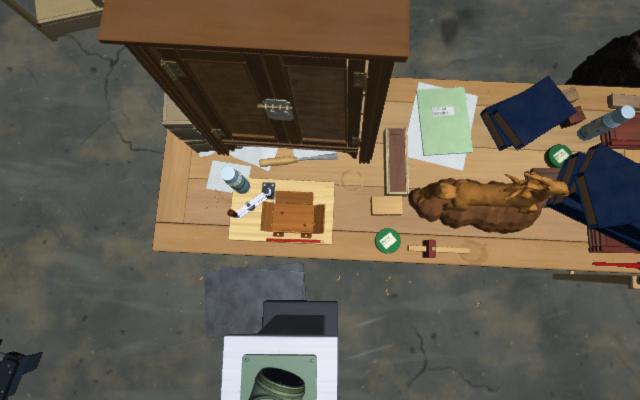

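The top view shows the board at about px (230–335, 178–243), with the arm handle near (233,212) and the pivot near (268,187). I'll enlarge crops of both views.

```bash
python3 - <<'E'
import cv2
a=cv2.imread("pics/top0.png")[150:255,210:350]; cv2.imwrite("pics/top0c.png",cv2.resize(a,(784,588),interpolation=cv2.INTER_CUBIC))
a=cv2.imread("pics/scene0.png")[125:250,235:345]; cv2.imwrite("pics/scene0c.png",cv2.resize(a,(528,600),interpolation=cv2.INTER_CUBIC))
E
```

```text
(no output)
```

View pics/top0c.png

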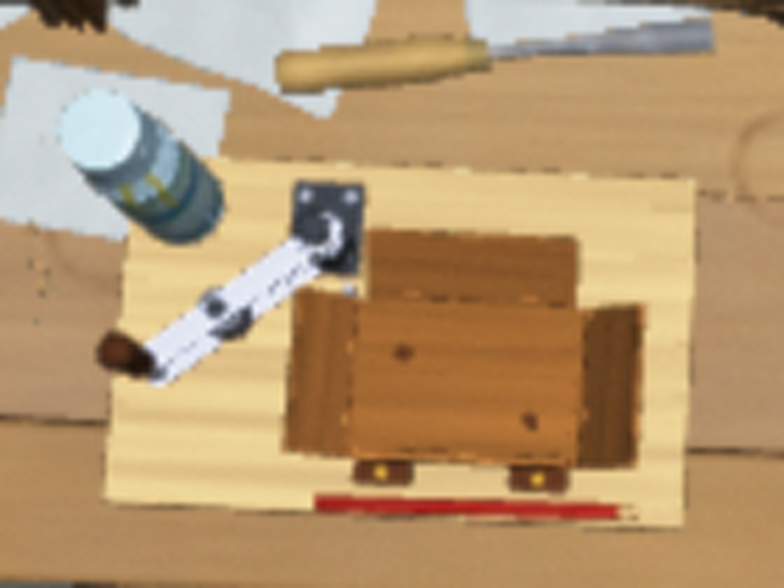

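View pics/scene0c.png

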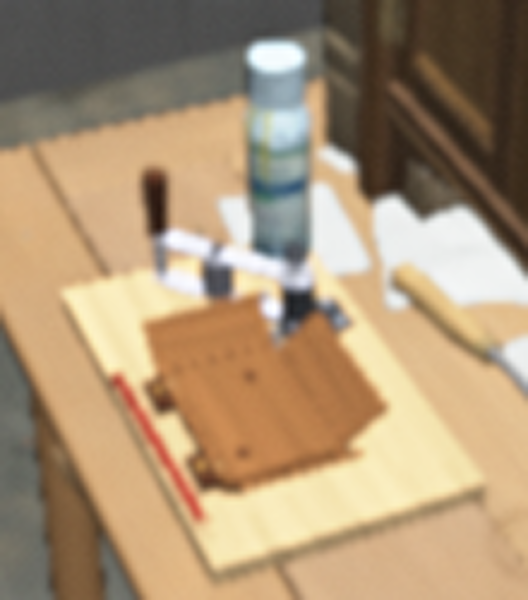

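The top crop shows board corners at (133,154), (696,180), (684,526) and (105,500), with the handle top near (113,350). In the scene crop the corners are at (62,292), (215,575) and (485,490), with the handle top at (154,173). I'll fit the board pose from these.

```bash
cat > h.py <<'E'
import numpy as np
from workcell import env
from scipy.optimize import least_squares
C={n:env.camera_model(n) for n in("scene","top")}
def proj(n,P):
    c=C[n];T=c["camera_from_world"];p=np.atleast_2d(P)@T[:3,:3].T+T[:3,3]
    return np.c_[c["cx"]-c["fx"]*p[:,0]/p[:,2],c["cy"]+c["fy"]*p[:,1]/p[:,2]]
def uncrop(uv,f,off): return (np.array(uv,float)+.5)/f-.5+off
def bw(q,P):
    c,s=np.cos(q[2]),np.sin(q[2]);P=np.atleast_2d(P).astype(float)
    return np.c_[q[0]+c*P[:,0]-s*P[:,1],q[1]+s*P[:,0]+c*P[:,1],P[:,2]]
E
python3 - <<'E'
from h import *
t=uncrop([(133,154),(696,180),(684,526),(105,500)],5.6,[210,150])
s=uncrop([(62,292),(215,575),(485,490)],4.8,[235,125])
bt=[(115,185,18),(115,-115,18),(-70,-115,18),(-70,185,18)]; bs=[bt[3],bt[2],bt[1]]
def res(q): return np.r_[(proj("top",bw(q,bt))-t).ravel(),(proj("scene",bw(q,bs))-s).ravel()]
r=least_squares(res,[550,0,0]);q=r.x;print(q,np.degrees(q[2]),res(q).round(1))
np.save("q.npy",q)
# front lip and fold checks in crop px
def show(n,P,f,off): return ((proj(n,bw(q,P))-off+.5)*f-.5).round()
pts={"piv65":(66,75,65),"base bl":(42,60,23),"base br":(42,-60,23),"fr":(-42,-60,23),"fl":(-42,60,23)}
for k,p in pts.items(): print(k,show("top",p,5.6,np.array([210,150])),show("scene",p,4.8,np.array([235,125])))
# handle: angle unknown
ht=uncrop([(113,350)],5.6,[210,150]);hs=uncrop([(154,173)],4.8,[235,125])
def H(a): return bw(q,(66+108*np.cos(a),75+108*np.sin(a),117))
f=lambda a:np.r_[(proj("top",H(a[0]))-ht).ravel(),(proj("scene",H(a[0]))-hs).ravel()]
r=least_squares(f,[2.2]);print("arm ang",np.degrees(r.x),r.fun.round(1),H(r.x[0]),"end",H(r.x[0]+.95))
# walls: back edge, right edge angles
def W(a,w):
    d,h=42*np.cos(a),42*np.sin(a); t=5
    # inner-face edge
    if w=="b": return [(42+d-t*np.sin(a),y,18+h+t*np.cos(a)) for y in(54,-54)]
    return [(x,-60-d+t*np.sin(a),18+h+t*np.cos(a)) for x in(42,-42)]
for w in"br":
  for a in(.55,.65,.75,.85,.95): print(w,a,show("top",W(a,w),5.6,np.array([210,150])).tolist(),show("scene",W(a,w),4.8,np.array([235,125])).tolist())
for k,p in dict(bottle=(0,0,0)).items(): pass
print([bw(q,p).round() for p in [(42,0,18),(0,-60,18)]])
E
```

```text
[ 4.77583036e+02 -3.13942111e+01 -3.80129221e-02] -2.1779800021678057 [ 0.4 -0.7  1.1 -0.9  0.5  0.3 -0.3  0.2 -1.   0.4 -1.1 -0.6  0.2 -1.5]
piv65 [[321. 233.]] [[294. 278.]]
base bl [[360. 295.]] [[271. 348.]]
base br [[591. 305.]] [[344. 456.]]
fr [[582. 467.]] [[220. 494.]]
fl [[349. 457.]] [[154. 381.]]
arm ang [129.17717745] [ 0.3 -0.7 -0.7  0.1] [[481.39082582 127.29690533 117.        ]] end [[438.41928452  38.34779895 117.        ]]
b 0.55 [[370.0, 225.0], [581.0, 234.0]] [[319.0, 316.0], [388.0, 411.0]]
b 0.65 [[369.0, 229.0], [580.0, 239.0]] [[315.0, 313.0], [384.0, 408.0]]
b 0.75 [[368.0, 234.0], [580.0, 244.0]] [[311.0, 311.0], [379.0, 406.0]]
b 0.85 [[367.0, 240.0], [579.0, 249.0]] [[306.0, 309.0], [375.0, 404.0]]
b 0.95 [[366.0, 246.0], [579.0, 255.0]] [[301.0, 308.0], [369.0, 403.0]]
r 0.55 [[654.0, 302.0], [647.0, 467.0]] [[366.0, 464.0], [239.0, 503.0]]
r 0.65 [[649.0, 301.0], [641.0, 466.0]] [[364.0, 457.0], [237.0, 496.0]]
r 0.75 [[643.0, 299.0], [635.0, 465.0]] [[362.0, 450.0], [235.0, 490.0]]
r 0.85 [[636.0, 298.0], [628.0, 465.0]] [[360.0, 444.0], [232.0, 483.0]]
r 0.95 [[629.0, 297.0], [621.0, 464.0]] [[357.0, 438.0], [230.0, 476.0]]
[array([[520., -33.,  18.]]), array([[475., -91.,  18.]])]
```

```bash
python3 - <<'E'
from h import *
def back(n,uv,z):
    return least_squares(lambda p:(proj(n,[p[0],p[1],z])-uv).ravel(),[550,0]).x.round()
print("cab leg",back("top",[365,162],0),back("top",[222,155],0),"bottle top",back("top",uncrop([100,130],5.6,[210,150]),169), back("scene",uncrop([276,55],4.8,[235,125]),169),"block",back("top",[372,205],32))
E
python3 -m jog '{"jaw":[0,0,0,0,0,0,0,0,0,0],"slide":[[0,0,0],[0,0,0],[-0.75,-0.95,0],[-0.75,-0.95,0],[-0.75,-0.95,0],[-0.75,-0.95,0],[-0.75,-0.95,0],[-0.75,-0.95,0],[-0.75,-0.95,0],[-0.75,-0.95,0]],"spin":[-0.8,-0.83,0,0,0,0,0,0,0,0]}' 20
```

```text
cab leg [ 651. -242.] [670. 193.] bottle top [573. 125.] [587. 152.] block [ 515. -257.]
time_s: 1.1
ee_pos: [322.6, 318.7, 213.7]
ee_rot: [-180.0, -0.0, 177.8]
force: [0.9, 0.1, -0.3]
gripper_width: 14.0
gripper_force: 0.0
```

```bash
python3 -m jog '{"jaw":[0,0,0,0,0,0,0,0,0,0],"slide":[[-0.76,-0.96,0],[-0.76,-0.96,0],[-0.76,-0.96,0],[-0.76,-0.96,0],[-0.76,-0.96,0],[-0.76,-0.96,0],[-0.76,-0.96,0],[-0.76,-0.96,0],[-0.76,-0.96,0],[-0.76,-0.96,0]],"spin":[0,0,0,0,0,0,0,0,0,0]}'
python3 -m jog '{"jaw":[0,0,0,0,0],"slide":[[-0.7,-0.9,0],[-0.5,-0.7,0],[-0.2,-0.3,0],[0,0,0],[0,0,0]],"spin":[0,0,0,0,0]}'
```

```text
time_s: 2.1
ee_pos: [539.5, 22.2, 213.6]
ee_rot: [180.0, -0.0, 177.8]
force: [0.4, 0.1, 0.4]
gripper_width: 0.8
gripper_force: 0.0
time_s: 2.6
ee_pos: [578.1, -34.1, 213.7]
ee_rot: [180.0, -0.1, 177.8]
force: [0.8, 0.7, 0.0]
gripper_width: 0.3
gripper_force: 0.0
```

```bash
python3 -m jog '{"jaw":[0,0,0,0,0,0,0],"slide":[[-0.2,0,1],[0,0,1],[0,0,1],[0,0,1],[0,0,0.7],[0,0,0],[0,0,0]],"spin":[0,0,0,0,0,0,0]}'
python3 - <<'E'
from h import *
import cv2
a=env.grab_frame("top")[150:255,210:350];b=env.grab_frame("scene")[125:250,235:345]
A=cv2.resize(a,(530,398),interpolation=cv2.INTER_CUBIC);B=cv2.resize(b,(350,398),interpolation=cv2.INTER_CUBIC)
cv2.imwrite("pics/c1.png",cv2.resize(np.hstack([A,B]),(800,362))[:,:,::-1])
E
```

```text
time_s: 3.3
ee_pos: [584.7, -34.2, 73.6]
ee_rot: [180.0, 0.0, 177.9]
force: [1.3, 0.2, -0.3]
gripper_width: 0.4
gripper_force: 0.0
```

View pics/c1.png

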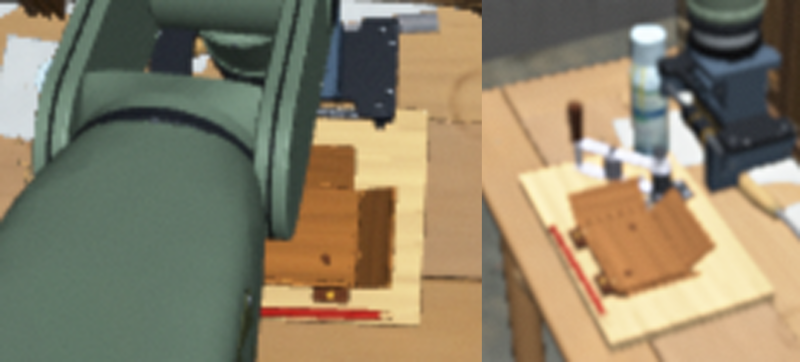

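The fingers are over the strip behind the back wall and clear of the bottle. The body is at about (735,150) in the right-hand picture. Next I go down and push towards the robot.

```bash
python3 -m jog '{"jaw":[0,0,0,0,0,0,0],"slide":[[0,0,0.8],[0,0,0.6],[0,0,0],[0.4,0,0],[0.4,0,0],[0.4,0,0],[0,0,0]],"spin":[0,0,0,0,0,0,0]}'
python3 -m jog '{"jaw":[0,0,0],"slide":[[0.2,0,0],[0.1,0,0],[0,0,0]],"spin":[0,0,0]}'
```

```text
time_s: 4.1
ee_pos: [547.1, -33.7, 32.3]
ee_rot: [180.0, -0.0, 177.8]
force: [0.4, -0.2, -1.0]
gripper_width: 0.4
gripper_force: 0.0
time_s: 4.4
ee_pos: [539.3, -33.4, 30.9]
ee_rot: [180.0, -0.0, 177.8]
force: [-0.3, -0.2, 0.4]
gripper_width: 0.4
gripper_force: 0.1
```

```bash
for i in 1 2 3; do python3 -m jog '{"jaw":[0,0],"slide":[[0.1,0,0],[0,0,0]],"spin":[0,0]}' | grep -E "pos|force: \["; done
```

```text
ee_pos: [539.3, -33.4, 31.0]
force: [6.4, -0.4, -3.6]
ee_pos: [539.2, -33.4, 31.2]
force: [11.2, 0.3, -7.4]
ee_pos: [539.2, -33.5, 31.7]
force: [17.2, -0.3, -11.4]
```

```bash
python3 -m jog '{"jaw":[0,0],"slide":[[-0.2,0,0],[0,0,0]],"spin":[0,0]}' | grep -E "pos|force: \["; python3 - <<'E'
from h import *
import cv2
a=env.grab_frame("top")[160:245,250:350];b=env.grab_frame("scene")[160:250,255:345]
A=cv2.resize(a,(471,400),interpolation=cv2.INTER_CUBIC);B=cv2.resize(b,(400,400),interpolation=cv2.INTER_CUBIC)
cv2.imwrite("pics/c2.png",cv2.resize(np.hstack([A,B]),(796,366))[:,:,::-1])
E
```

```text
ee_pos: [539.2, -33.4, 31.0]
force: [6.6, -0.8, -2.9]
```

View pics/c2.png

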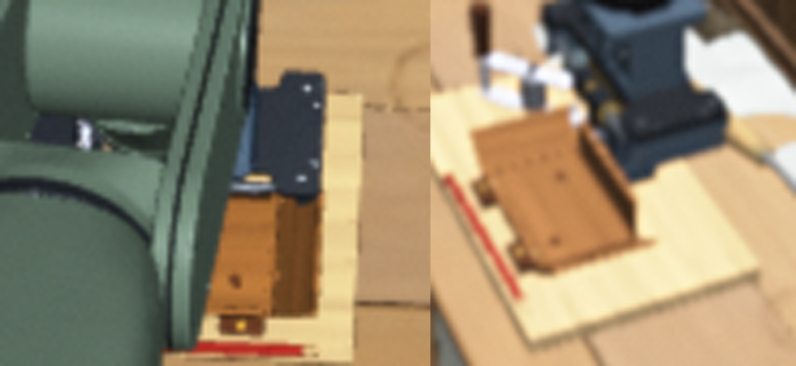

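The back wall now stands up (scene crop: top edge from about (583,128) to (635,200)). I'll check its angle numerically.

```bash
python3 - <<'E'
from h import *
q=np.load("q.npy")
for a in (1.0,1.2,1.4,1.571):
    P=[(42+42*np.cos(a)-t*np.sin(a),y,18+42*np.sin(a)+t*np.cos(a)) for y in(54.5,-54.5) for t in (0,5)]
    print(a,((proj("scene",bw(q,P))-[255,160]+.5)*4.062-.5+[430.5,0]).round().tolist())
P=[(42,-54.5,18),(37,-54.5,23)];print(((proj("scene",bw(q,P))-[255,160]+.5)*4.062-.5+[430.5,0]).round().tolist())
E
```

```text
1.0 [[607.0, 119.0], [602.0, 118.0], [665.0, 200.0], [660.0, 199.0]]
1.2 [[598.0, 118.0], [592.0, 117.0], [656.0, 199.0], [650.0, 199.0]]
1.4 [[588.0, 118.0], [583.0, 119.0], [646.0, 200.0], [640.0, 201.0]]
1.571 [[580.0, 120.0], [574.0, 121.0], [637.0, 202.0], [631.0, 204.0]]
[[637.0, 244.0], [631.0, 241.0]]
```

```bash
python3 -m jog '{"jaw":[0,0,0,0,0,0,0,0,0,0],"slide":[[-0.9,0,0],[0,0,0],[0,0,0.0],[0,0,-0.9],[0,0,-0.9],[0,0,-0.5],[0,-1,0],[0,-1,0],[0,-1,0],[0,-1,0]],"spin":[0,0,0,0,0,0,0,0,0,0]}'
python3 -m jog '{"jaw":[0,0,0,0,0,0,0,0],"slide":[[0.9,0,0],[0.9,0,0],[0.8,0,0],[0,0,0],[0,0,0.9],[0,0,0.9],[0,0,0.5],[0,0,0]],"spin":[0,0,0,0,0,0,0,0]}'
```

```text
time_s: 6.3
ee_pos: [557.0, -154.7, 99.5]
ee_rot: [179.9, -0.2, 177.8]
force: [-0.0, 0.8, -0.9]
gripper_width: 0.8
gripper_force: 0.0
time_s: 7.1
ee_pos: [479.5, -150.4, 28.8]
ee_rot: [179.9, -0.3, 177.8]
force: [0.6, 0.2, 0.1]
gripper_width: 0.8
gripper_force: 0.0
```

Next I push the right wall in (+tool y).

```bash
python3 -m jog '{"jaw":[0,0,0,0,0,0],"slide":[[0,0.3,0],[0,0.3,0],[0,0.3,0],[0,0.3,0],[0,0.1,0],[0,0,0]],"spin":[0,0,0,0,0,0]}' | grep -E "pos|force: \["
for i in 1 2 3 ; do python3 -m jog '{"jaw":[0,0],"slide":[[0,0.1,0],[0,0,0]],"spin":[0,0]}' | grep -E "pos|force: \["; done
```

```text
ee_pos: [482.7, -111.4, 31.1]
force: [-0.3, 0.5, -0.3]
ee_pos: [482.7, -109.0, 30.8]
force: [-0.1, 0.2, -1.1]
ee_pos: [482.9, -106.1, 30.8]
force: [0.2, 0.4, 0.5]
ee_pos: [483.1, -103.1, 30.9]
force: [-0.7, 0.7, 0.8]
```

```bash

for i in 1 2 3 ; do python3 -m jog '{"jaw":[0,0],"slide":[[0,0.1,0],[0,0,0]],"spin":[0,0]}' | grep -E "pos|force: \["; done
```

```text
ee_pos: [483.2, -101.0, 30.9]
force: [-0.8, -4.3, -0.3]
ee_pos: [483.3, -100.6, 31.0]
force: [-1.9, -15.6, -1.6]
ee_pos: [483.4, -100.2, 31.1]
force: [-3.7, -27.0, -3.0]
```

```bash
python3 -m jog '{"jaw":[0,0,0,0,0,0,0,0,60],"slide":[[0,-0.5,0],[0,-0.7,0],[0,0,0],[0,0,-0.9],[0,0,-0.9],[0,0,-0.9],[0,0,-0.9],[0,0,0],[0,0,0]],"spin":[0,0,0,0,0,0,0,0,0]}'; python3 - <<'E'
from h import *
import cv2
a=env.grab_frame("top")[160:245,225:350];b=env.grab_frame("scene")[150:250,255:345]
A=cv2.resize(a,(500,340),interpolation=cv2.INTER_CUBIC);B=cv2.resize(b,(306,340),interpolation=cv2.INTER_CUBIC)
cv2.imwrite("pics/c3.png",np.hstack([A,B])[:,:800,::-1])
E
```

```text
time_s: 9.8
ee_pos: [482.0, -129.6, 138.9]
ee_rot: [180.0, 0.0, 177.8]
force: [0.4, -0.3, 0.2]
gripper_width: 5.9
gripper_force: 0.0
```

View pics/c3.png

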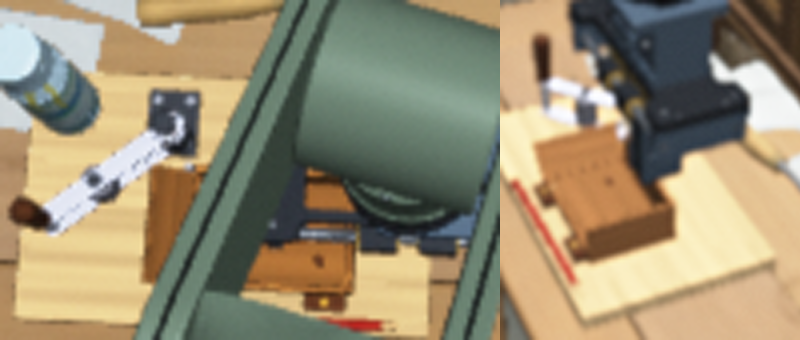

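Back and right walls stand square in the scene crop (wall tops around (640,185) and (655,205)). The handle top is at about (24,209) in the top crop and (541,38) in the scene crop. I'll triangulate it without the arm-length assumption.

```bash
python3 - <<'E'
from h import *
def back(n,uv,z):
    return least_squares(lambda p:(proj(n,[p[0],p[1],z])-uv).ravel(),[550,0]).x.round(1)
print(back("top",uncrop([113,350],5.6,[210,150]),117),back("top",uncrop([23,209],4,[225,160]),117),back("scene",uncrop([154,173],4.8,[235,125]),117),back("scene",uncrop([41.5,38],3.4,[255,150]),117))
print("foot",back("top",uncrop([152,368],5.6,[210,150]),65),back("scene",uncrop([158,243],4.8,[235,125]),65),"pivot top",back("top",uncrop([325,233],5.6,[210,150]),70))
E
```

```text
[479.6 128.1] [480.2 126.5] [483.7 126.7] [483.7 125.5]
foot [477.7 122.6] [479.8 119.2] pivot top [545.5  38.4]
```

```bash
python3 -m jog '{"jaw":[60,60,60,60,60,60,60,60,60,60],"slide":[[0.04,0.95,0],[0.04,0.95,0],[0.04,0.95,0],[0.04,0.95,0],[0.04,0.95,0],[0.04,0.95,0],[0.04,0.95,0],[0.04,0.95,0],[0.04,0.95,0],[0,0,0]],"spin":[0,0,0,0,0,0,0,0,0,0]}'; python3 -m jog '{"jaw":[60,60,60,60],"slide":[[0,0,0],[0,0,0.4],[0,0,0.4],[0,0,0]],"spin":[0,0,0,0]}'; python3 - <<'E'
from h import *
import cv2
b=env.grab_frame("scene")[140:240,235:335]
cv2.imwrite("pics/c4.png",cv2.resize(b,(500,500),interpolation=cv2.INTER_CUBIC)[:,:,::-1])
E
```

```text
time_s: 10.9
ee_pos: [480.2, 129.0, 137.5]
ee_rot: [180.0, -0.2, 178.0]
force: [-0.5, -1.1, -0.0]
gripper_width: 60.0
gripper_force: 0.0
time_s: 11.3
ee_pos: [479.3, 125.2, 112.5]
ee_rot: [-179.9, -0.3, 177.7]
force: [-0.7, 0.2, -0.8]
gripper_width: 60.0
gripper_force: 0.0
```

View pics/c4.png

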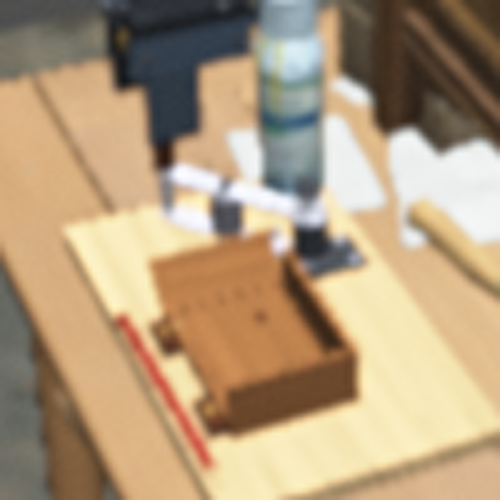

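The two walls look square, and the handle foot at (163,160) is between and behind the near finger (150–195). I'll descend and grip.

```bash
python3 -m jog '{"jaw":[60,60,60,0,0,0,0,0,0],"slide":[[0,0,0.6],[0,0,0.6],[0,0,0],[0,0,0],[0,0,0],[0,0,0],[0,0,0],[0,0,0],[0,0,0]],"spin":[0,0,0,0,0,0,0,0,0]}' 30;python3 -m jog '{"jaw":[0,0,0],"slide":[[0,0,0],[0,0,0],[0,0,0]],"spin":[0,0,0]}'
```

```text
time_s: 12.25
ee_pos: [481.6, 127.5, 79.4]
ee_rot: [179.9, 0.1, 177.8]
force: [-0.1, 5.1, 0.8]
gripper_width: 17.4
gripper_force: 30.0
time_s: 12.55
ee_pos: [481.6, 127.5, 79.4]
ee_rot: [179.9, 0.1, 177.8]
force: [-0.1, 4.7, 2.0]
gripper_width: 17.6
gripper_force: 30.0
```

```bash
python3 -m jog '{"jaw":[0,0,0,0,0,0,0,0],"slide":[[0.13,-0.115,0],[0.12,-0.115,0],[0.115,-0.125,0],[0.115,-0.125,0],[0.1,-0.135,0],[0.1,-0.14,0],[0,0,0],[0,0,0]],"spin":[0,0,0,0,0,0,0,0]}'
```

```text
time_s: 13.35
ee_pos: [460.4, 105.3, 79.3]
ee_rot: [179.9, 0.1, 177.8]
force: [-0.2, 5.2, 2.6]
gripper_width: 17.3
gripper_force: 30.0
```

```bash
python3 -m jog '{"jaw":[0,0,0,0,0,0,0,0,0,0],"slide":[[0.09,-0.145,0],[0.09,-0.145,0],[0.075,-0.155,0],[0.07,-0.155,0],[0.06,-0.16,0],[0.06,-0.16,0],[0.045,-0.165,0],[0.04,-0.165,0],[0,0,0],[0,0,0]],"spin":[0,0,0,0,0,0,0,0,0,0]}'
```

```text
time_s: 14.35
ee_pos: [443.3, 68.6, 79.3]
ee_rot: [179.9, 0.1, 177.8]
force: [-0.5, 6.5, 2.5]
gripper_width: 17.2
gripper_force: 30.0
```

```bash
python3 -m jog '{"jaw":[0,0,0,0,0,0,0],"slide":[[0.03,-0.17,0],[0.03,-0.17,0],[0.01,-0.17,0],[0.01,-0.17,0],[0,-0.1,0],[0,0,0],[0,0,0]],"spin":[0,0,0,0,0,0,0]}'; for i in 1 2; do python3 -m jog '{"jaw":[0,0,0],"slide":[[0,-0.1,0],[0,0,0],[0,0,0]],"spin":[0,0,0]}' | grep -E "pos|force"; done
```

```text
time_s: 15.05
ee_pos: [440.1, 45.6, 79.3]
ee_rot: [179.9, 0.1, 177.7]
force: [1.1, 6.8, 1.2]
gripper_width: 17.6
gripper_force: 30.0
ee_pos: [440.1, 42.7, 79.3]
force: [0.7, 7.5, 1.0]
gripper_force: 30.0
ee_pos: [440.1, 40.8, 79.3]
force: [1.0, 12.4, 0.4]
gripper_force: 30.0
```

```bash
python3 -m jog '{"jaw":[0,0,0],"slide":[[0,-0.1,0],[0,0,0],[0,0,0]],"spin":[0,0,0]}' | grep -E "pos|force";  python3 - <<'E'
from h import *
import cv2
b=env.grab_frame("scene")[140:240,235:335];a=env.grab_frame("top")[160:245,225:325]
cv2.imwrite("pics/c5.png",np.hstack([cv2.resize(b,(400,400),interpolation=cv2.INTER_CUBIC),cv2.resize(a,(400,340),interpolation=cv2.INTER_CUBIC)[np.r_[0:340,[339]*60]]])[:,:,::-1])
E
```

```text
ee_pos: [440.1, 39.8, 79.3]
force: [1.1, 20.8, -0.4]
gripper_force: 30.0
```

View pics/c5.png

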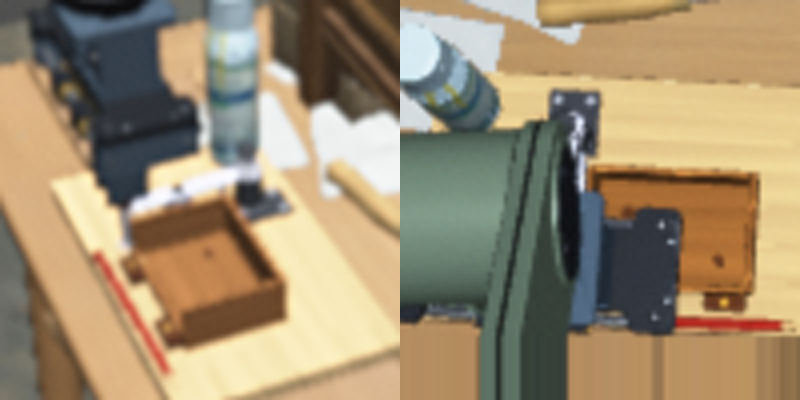

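All three walls stand, and the arm lies along the left wall. I'll firm the grip and push once more to confirm it's on the stop.

```bash
python3 -m jog '{"jaw":[0,0,0],"slide":[[0,0,0],[0,0,0],[0,0,0]],"spin":[0,0,0]}' 50 | grep -E "pos|force|width"; python3 -m jog '{"jaw":[0,0,0],"slide":[[0,-0.1,0],[0,0,0],[0,0,0]],"spin":[0,0,0]}' | grep -E "pos|force|width"
```

```text
ee_pos: [440.1, 39.9, 79.3]
force: [1.4, 20.7, -0.2]
gripper_width: 17.1
gripper_force: 50.0
ee_pos: [440.1, 38.9, 79.3]
force: [2.1, 29.5, -1.6]
gripper_width: 17.0
gripper_force: 50.0
```

```bash
python3 -m jog '{"jaw":[0,0,0,0,0,0],"slide":[[0,0,0],[0,0,0],[0,0,0],[0,0,0],[0,0,0],[0,0,0]],"spin":[0,0,0,0,0,0]}'; python3 -c "
from workcell import env
print(env.job_done())"
```

```text
time_s: 17.25
ee_pos: [440.1, 38.9, 79.3]
ee_rot: [179.3, 0.1, 177.4]
force: [1.8, 30.6, -1.5]
gripper_width: 17.2
gripper_force: 50.0
the job is handed in; nothing more can be done
None
```

I handed the job in at about 17 s with the back, right and left walls standing up in the pictures and the gripper still holding the press arm at what the rising push force (about 30 N) and the swing (about 0.94 rad by the tool's travel) indicate is its stop pin; no verdict came back.

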